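# Free the middle adapter from its tray and clamp it for case opening

## Task

Three laptop power adapters lie packed side by side in the grey tray. Slide the middle one lengthwise along the tray floor until one end stands well clear of both neighbours, pick it up by that end, and gently lay it flat and centred between the jaws of the cam clamp. Let go, then swing the clamp lever clockwise all the way home so the adapter is held ready for opening its case; leave the other two adapters lying in the tray and do not knock the bottle or the screw tin about.

Things in the scene. Friction and masses are not known exactly. Their poses are not given: they have to be found in the camera images.
- tray: Fixed open grey plastic tray, 250 (its y) x 162 (its x) x 24 mm high. Origin: centre of its underside. Walls 4 mm thick, inner floor 3 mm above the desk, inner room 242 mm in y, 154 mm in x. The adapters lie side by side across its x, long sides along its y, about 2 mm apart, 2 mm from the side walls, with 50 to 63 mm free beyond each end of them (boots included).
- adapter_mid: Middle adapter: loose black laptop power adapter like its neighbours, casing 49 mm (its x) x 108 mm (its y) x 30 mm high, 0.16 to 0.26 kg. Origin on its underside; the casing runs from y = -63 to y = +45 mm, and a rigid cable boot, 10 mm thick, 15 mm up, sticks out at +y to 63 mm.
- mid_casing (a point): Centre of the underside of the middle adapter's casing (9 mm towards -y from its origin), with the adapter's axes.
- adapter_near: Neighbour adapter on the tray's -x side of the middle one (nearer the robot); same size and frame.
- adapter_far: Neighbour adapter on the tray's +x side of the middle one; same size and frame.
- clamp: Fixed cam clamp. Origin on the desk under the nest's centre; jaws close along its x, the adapter lies along its y, either way round. Base plate 10 mm high, x -100 to +50, y +-40 mm. Jaws 40 mm long (y +-20), tops 24 mm above the desk: fixed jaw face at x = +24.5 mm; the moving jaw on the -x side has its face at x = -32.5 mm with the lever open, so 57 mm for the 49 mm adapter.
- clamp_nest (a point): Centre of the nest, on the base plate's top (10 mm above the desk), midway along the jaws; a clamped adapter's casing is centred here.
- clamp_pad: Spring-backed rubber pad of the moving jaw, 38 mm long, 12 mm high. Origin in its front face midway along it, but at desk level. It moves to the clamp's +x as the lever closes and yields up to 5 mm, 5 N per mm.
- clamp_lever (a joint): Lever angle, rad: 0 open (arm to the clamp's -x), 1.5 closed at its stop (arm nearly to the clamp's +y), clockwise from above, about an upright pin at x = -60, y = 0 mm of the clamp. Stays where left; 5 to 8 N at the knob turns it. The jaw moves 8 mm per rad, meets a laid-in adapter by about 1.1 rad and presses it on the fixed jaw with about 14 N at the stop.
- lever_knob (a point): Centre of the upright round black knob at the lever's end, 55 mm from the pin, 48 mm above the desk; 20 mm in diameter, from 32 to 62 mm above the desk, the flat arm under it. It is fixed to the arm.
- bottle: Loose white plastic bottle, 56 mm in diameter, 144 mm tall, standing. Origin: centre of its underside.
- screw_tin: Loose round tin of screws, 61 mm in diameter, 21 mm high. Origin: centre of its underside.

How it is judged:
By the outcome, as a careful person would: the job done as asked, in the order asked, and still so for the second after the job is handed in, with the robot touching nothing.
It also fails if it takes over 72 s, if anything falls off the work surface, if the arm or the gripper's body presses on something with over 40 N, if the wrist force passes 120 N, or if a joint passes its speed limit or range.

## Robot

A 7-joint arm with a two-finger parallel gripper is mounted at the origin on a cart in front of the work surface, level with it; the furniture and walls round the work are solid. World frame = base frame: x ahead of the robot, y to its left, z up, the work surface at z = 0. Lengths are in m, angles in degrees, forces in N, time in s.
With the tool pointing down it reaches from about 0.425 to 0.95 m from the base axis. Payload 4.7 kg.
Tool frame: the origin (TCP) lies midway between the tips of the shut fingers; the grasp point (between the pads) lies 19 mm behind it; z points along the fingers, y is the line along which they close (so a half turn about z gives the same grasp; the last joint's range is limited). The gripper opens to 87 mm and grips with 3 to 60 N. Pads are 19 mm wide; open, the fingers measure 117 mm over their backs; the gripper's body (75 mm by 190 mm) begins 51 mm behind the grasp point.
Start: joints at [-78.661, 26.849, -2.785, 87.806, 1.381, 65.374, -4.715], TCP at [0.152, 0.658, 0.223] pointing down, gripper open.
Joint ranges: [-148.3, 148.3], [-19.14, 114.17], [-79.39, 73.82], [5.75, 140.21], [-59.74, 239.74], [12.07, 113.84], [-152.46, 152.46]. Speed limits (degrees/s): [147.25, 147.25, 180, 180, 180, 180, 180].

## Interface

Orientations are given as [roll, pitch, yaw] about the fixed x, y, z axes, in that order (R = Rz(yaw) Ry(pitch) Rx(roll)).
In Python, from cell import r, kin, readout, grab_frame, calibration gives the robot as it stands. The module is installed in compiled form; this text tells all that it offers. Calls block until the motion is done:
- r.move_to(position, orientation): joint-space move of the TCP to a pose.
- r.move_straight(position, v=0.15, orientation=None): straight line of the TCP; orientation=None keeps the orientation; v is the mean speed in m/s.
- r.movej(angles): joint-space move.
- r.gripper_to(opening, squeeze=None): finger opening in m; squeeze is the grip in N (None keeps the last); returns when the fingers have stopped.
- r.dwell(seconds).
- kin.solve_ik(position, orientation): joint angles nearest the present ones, or None.
- readout.get_obs(): the state.
- grab_frame(name): name is "scene" or "top" or "wrist"; returns the picture (384x512x3 uint8, blue, green, red); there is no depth.
- calibration(name): a dict with "camera_matrix" (3x3 intrinsics, pixels), "rvec" (rotation vector, rad) and "tvec" (3), from world to camera coordinates, as OpenCV has them. Camera axes: x right, y down, z forward; pixel columns grow to the right and rows downward; lengths in m; the calibration is good to about 2 mm. A picture is of the moment at which its call begins: read the wrist's pose just before it. calibration takes no time and is no camera call; for the wrist camera it gives the pose at the moment of the call.
A pose or a line that the arm cannot do raises r.IKError and nothing moves.
- r.close_job(): hands the job in; it is judged then, once.
The state is a dict: "time": time; "joint_positions": joint angles; "qd": joint speeds; "joint_torque": joint torques, N m; "eef_pos": TCP position; "tool_rot": TCP orientation; "force": force on the tool from outside, world axes, zero at the start; "torque": the same for the moment, N m; "gripper_width": finger opening in m; "grip_force": force on a finger pad.
Only numpy, scipy, OpenCV 4.12 (cv2) and the standard library are available. Lean on these libraries where they do the work, as an engineer would, in place of code of your own. Each camera call takes 0.05 s, during which the arm holds its last target. There are 200 camera calls.

## Working session

There is one attempt and no reset: what is moved stays moved. The work goes in short steps, each a Python script; the robot and the scene stay as the last script left them, time stands still between calls to the robot, and variables do not carry over. Pictures are saved under pics/ and viewed, at most 10 in all, crops included, and the job is handed in when it is done.

```bash
mkdir -p pics; ls; python3 - <<'E'
from cell import *
import cv2,numpy as np
for n in("top","scene"):
    cv2.imwrite(f"pics/{n}0.png",cv2.resize(grab_frame(n),(800,600),interpolation=cv2.INTER_CUBIC) if n=="top" else grab_frame(n))
    np.save(n+"0.npy",cv2.imread(f"pics/{n}0.png"))
    c=calibration(n);R=cv2.Rodrigues(c["rvec"])[0];print(n,c["camera_matrix"],-R.T@c["tvec"].ravel(),R[2])
o=readout.get_obs();print(o["time"],o["tool_rot"],o["force"],o["gripper_width"])
E
```

```text
pics
top [[363.72321474   0.         254.56438022]
 [  0.         363.72321474 188.20399556]
 [  0.           0.           1.        ]] [ 0.3675802  -0.02747143  1.54787142] [ 0.1056543   0.01822689 -0.99423586]
scene [[461.88584258   0.         252.47467915]
 [  0.         461.88584258 192.45493718]
 [  0.           0.           1.        ]] [-0.44486839 -1.25410903  0.97156759] [ 0.54041392  0.6842267  -0.48968012]
0.1 [-1.79898686e+02  2.77102721e-03  1.67007177e+02] [ 0.48814943 -0.35801483 -1.08736659] 0.0866738119235532
```

View pics/top0.png

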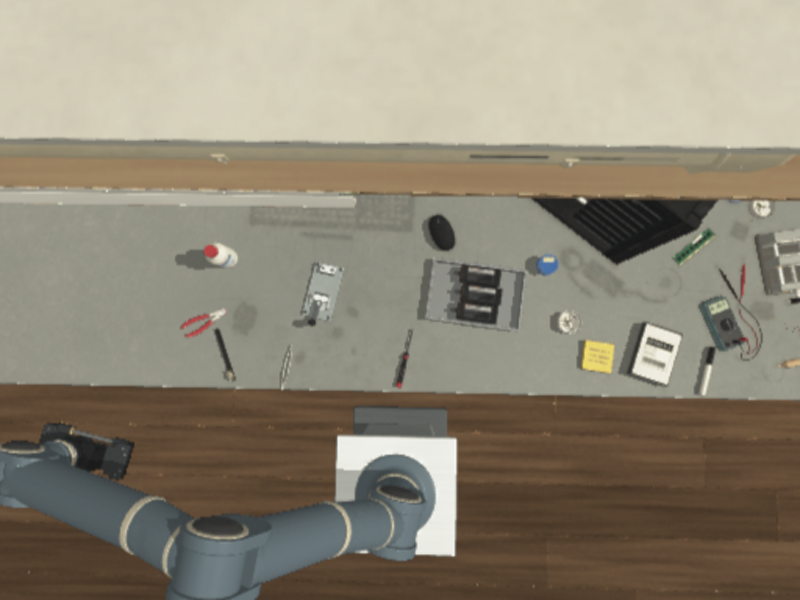

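View pics/scene0.png

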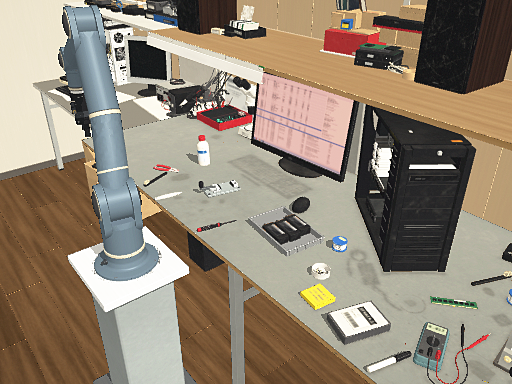

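The top view (800x600) shows the tray at about (474,294), the clamp at (321,292) with its knob at (312,320), the bottle at (220,255) and the blue tin at (547,265). The scene view agrees. Next I'll get rough positions from these and look closer with the wrist camera.

```bash
cat > h.py <<'E'
from cell import *
import cv2,numpy as np
def ray(n,px,z,c=None):
    c=c or calibration(n);R=cv2.Rodrigues(np.array(c["rvec"]))[0];t=np.array(c["tvec"]).ravel()
    C=-R.T@t;px=np.atleast_2d(np.array(px,float))
    d=(np.linalg.inv(c["camera_matrix"])@np.c_[px,np.ones(len(px))].T).T@R
    return C+d*((np.broadcast_to(z,len(px))-C[2])/d[:,2])[:,None]
def proj(c,P):
    return cv2.projectPoints(np.array(P,float).reshape(-1,3),np.array(c["rvec"]),np.array(c["tvec"]),c["camera_matrix"],None)[0].reshape(-1,2)
def grab(n,f):
    c=calibration(n);im=grab_frame(n);cv2.imwrite(f"pics/{f}.png",im)
    np.savez(f,im=im,K=c["camera_matrix"],rvec=c["rvec"],tvec=c["tvec"]);return im,c
def load(f):
    d=np.load(f+".npz");return d["im"],dict(camera_matrix=d["K"],rvec=d["rvec"],tvec=d["tvec"])
E
python3 - <<'E'
from h import *
p=np.array([[474,294],[321,292],[312,320],[220,262],[547,265]])/1.5625
print(ray("top",p,[.02,.01,.05,.07,.02]).round(3))
c=calibration("wrist");R=cv2.Rodrigues(c["rvec"])[0];C=-R.T@c["tvec"].ravel()
o=readout.get_obs();from scipy.spatial.transform import Rotation as Ro
T=Ro.from_euler("xyz",o["tool_rot"],degrees=True).as_matrix()
print(c["camera_matrix"],"cam in tool",T.T@(C-o["eef_pos"]),"axis in tool",T.T@R[2], "camx",T.T@R[0])
for y in(-.2,.2):
  for x in(.45,.5,.55):
    for yaw in(0,90,-90,180): print(x,y,yaw,kin.solve_ik([x,y,.3],[180,0,yaw]) is not None,end="; ")
E
```

```text
[[ 0.534 -0.205  0.02 ]
 [ 0.533  0.21   0.01 ]
 [ 0.454  0.225  0.05 ]
 [ 0.601  0.471  0.07 ]
 [ 0.617 -0.402  0.02 ]]
[[335.91470407   0.         260.713558  ]
 [  0.         335.91470407 190.72889022]
 [  0.           0.           1.        ]] cam in tool [ 0.07119885 -0.00068939 -0.16188381] axis in tool [-2.61988756e-01  7.00262642e-04  9.65070672e-01] camx [-1.45025558e-04  9.99999697e-01 -7.64977651e-04]
0.45 -0.2 0 True; 0.45 -0.2 90 True; 0.45 -0.2 -90 True; 0.45 -0.2 180 True; 0.5 -0.2 0 True; 0.5 -0.2 90 True; 0.5 -0.2 -90 True; 0.5 -0.2 180 True; 0.55 -0.2 0 True; 0.55 -0.2 90 True; 0.55 -0.2 -90 True; 0.55 -0.2 180 True; 0.45 0.2 0 True; 0.45 0.2 90 True; 0.45 0.2 -90 True; 0.45 0.2 180 True; 0.5 0.2 0 True; 0.5 0.2 90 True; 0.5 0.2 -90 True; 0.5 0.2 180 True; 0.55 0.2 0 True; 0.55 0.2 90 True; 0.55 0.2 -90 True; 0.55 0.2 180 True;
```

```bash
python3 - <<'E'
from h import *
r.move_to([.52,.245,.22],[180,0,90]); r.dwell(.2); grab("wrist","clamp1")
r.move_to([.534,-.165,.22],[180,0,90]); r.dwell(.2); grab("wrist","tray1")
print(readout.get_obs()["time"])
E
```

```text
4.1083
```

View pics/clamp1.png

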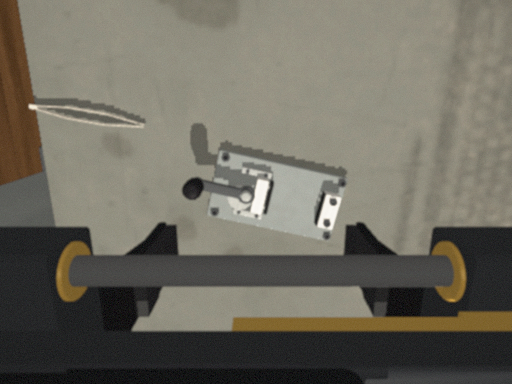

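View pics/tray1.png

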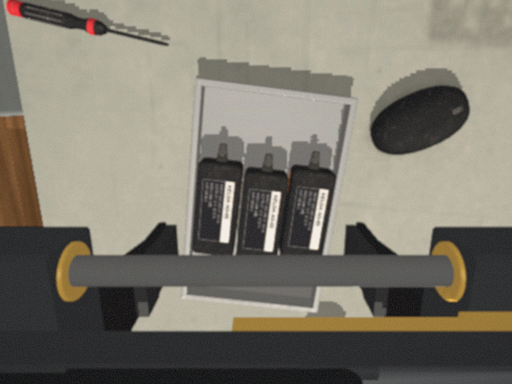

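Clamp picture: knob at (193,188), pin at (246,196), fixed jaw at (328,207), moving jaw at (260,194), and the base plate has corners at about (219,143), (345,170), (328,240), (209,214). Tray picture: boots point up (+y), with tips at about (222,145), (268,155), (315,153), and the middle casing lies at x 243-288. I'll zoom in on both for exact corners.

```bash
python3 - <<'E'
from h import *
def crop(f,x0,y0,w,h,s):
    im,_=load(f);z=cv2.resize(im[y0:y0+h,x0:x0+w],None,fx=s,fy=s,interpolation=cv2.INTER_CUBIC)
    z=(255*(z/255.)**.55).astype(np.uint8)
    for i in range(0,w,10): cv2.line(z,(i*s,0),(i*s,12 if (x0+i)%50 else 40),(0,0,255),1)
    for i in range(0,h,10): cv2.line(z,(0,i*s),(12 if (y0+i)%50 else 40,i*s),(0,0,255),1)
    return z
cv2.imwrite("pics/zt.png",crop("tray1",180,70,190,140,4))
cv2.imwrite("pics/zc.png",crop("clamp1",170,130,190,120,4))
E
```

```text
(no output)
```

View pics/zt.png

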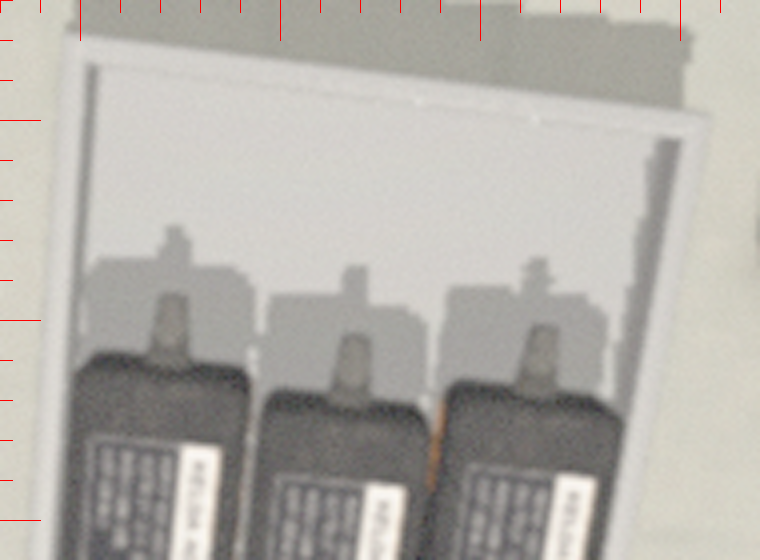

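View pics/zc.png

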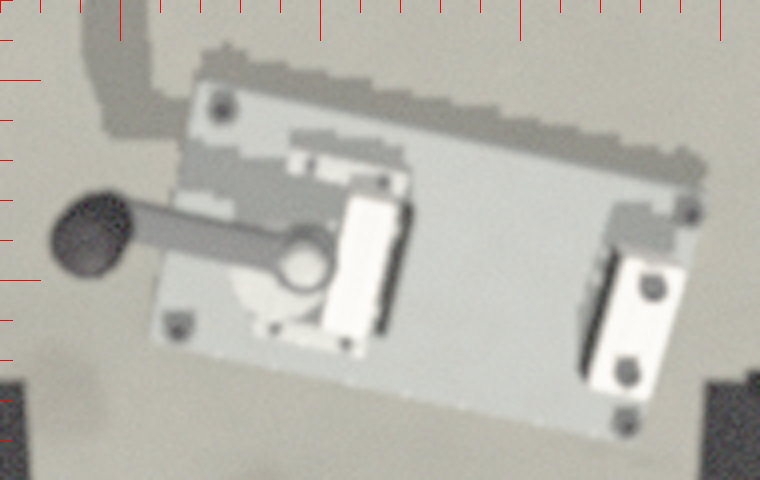

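```bash
python3 - <<'E'
from h import *
def pt(f,o,P,z):
    c=load(f)[1];return ray(None,np.array(P)/4.+np.array(o)-.375,z,c)[:,:2]
f=lambda v:(np.linalg.norm(v)*1e3).round(1)
ang=lambda v:np.degrees(np.arctan2(v[1],v[0])).round(2)
C=pt("clamp1",(170,130),[[197,80],[705,187],[632,441],[150,342]],.01)
print("plate",C.round(4).tolist(),[f(C[i]-C[(i+1)%4]) for i in range(4)],ang(C[1]-C[0]),ang(C[2]-C[3]),ang(C[0]-C[3]),ang(C[1]-C[2]))
k=pt("clamp1",(170,130),[[90,240],[303,268]],[.055,.045]);print("knob,pin",k.round(4).tolist(),f(k[0]-k[1]))
a=np.radians((ang(C[1]-C[0])+ang(C[2]-C[3]))/2);x=np.array([np.cos(a),np.sin(a)])
print("nest",(C.mean(0)+.025*x).round(4))
j=pt("clamp1",(170,130),[[622,250],[588,388]],.024);print("fixed jaw edge",j.round(4).tolist(),f(j[0]-j[1]),"mid-24.5x",(j.mean(0)-.0245*x).round(4))
T=pt("tray1",(180,70),[[65,33],[712,115],[40,520],[640,520]],.024);print("tray",T.round(4).tolist(),f(T[1]-T[0]),"x ang",ang(T[1]-T[0]),"y",ang(T[0]-T[2]),ang(T[1]-T[3]))
M=pt("tray1",(180,70),[[262,410],[432,430],[355,336],[355,336],[268,388],[425,405]],[.033,.033,.018,.013,.003,.003]);print("mid",M.round(4).tolist(),f(M[0]-M[1]),f(M[4]-M[5]),ang(M[1]-M[0]))
B=pt("tray1",(180,70),[[172,294],[543,326]],.018);print("boots",B.round(4).tolist())
c=load("tray1")[1];R=cv2.Rodrigues(c["rvec"])[0];print("cam",-R.T@c["tvec"].ravel())
E
```

```text
plate [[0.4733, 0.2632], [0.6163, 0.233], [0.5998, 0.1553], [0.4572, 0.1863]] [np.float64(146.2), np.float64(79.4), np.float64(146.0), np.float64(78.5)] -11.92 -12.26 78.14 77.99
knob,pin [[0.4508, 0.2292], [0.5038, 0.2191]] 54.0
nest [0.5611 0.2042]
fixed jaw edge [[0.591, 0.2183], [0.5834, 0.1776]] 41.4 mid-24.5x [0.5633 0.2031]
tray [[0.4688, -0.0718], [0.6339, -0.0914], [0.4556, -0.2003], [0.6223, -0.1999]] 166.3 x ang -6.79 y 84.14 83.9
mid [[0.518, -0.1671], [0.5632, -0.1724], [0.5428, -0.1496], [0.543, -0.1504], [0.5184, -0.167], [0.5635, -0.1719]] 45.5 45.3 -6.74
boots [[0.4933, -0.1383], [0.5939, -0.1468]]
cam [ 0.53461585 -0.09293974  0.38178806]
```

```bash
cat >> h.py <<'E'
YT=-6.3;ay=np.array([-np.sin(np.radians(YT)),np.cos(np.radians(YT))]);ax=np.array([ay[1],-ay[0]])
end0=np.array([.5407,-.1696]) # casing +y end of mid at start
E
python3 - <<'E'
from h import *
fl=end0-.108*ay;O=[180,0,90+YT]
P=lambda s,z:[*(fl+s*ay),z]
r.gripper_to(0.0,20)
r.move_to(P(-.024,.10),O); r.move_straight(P(-.024,.012),.12)
print(readout.get_obs()["force"],readout.get_obs()["eef_pos"],readout.get_obs()["gripper_width"])
for s in(-.012,-.004,.02,.043):
    r.move_straight(P(s,.012),.06);print(s,readout.get_obs()["force"].round(2))
r.move_straight(P(.037,.012),.1);r.move_straight(P(.037,.13),.2)
r.move_to([.534,-.11,.22],O);r.dwell(.15);im,c=grab("wrist","tray2");print(readout.get_obs()["time"])
z=cv2.resize(im[60:260,160:400],None,fx=3.3,fy=3,interpolation=cv2.INTER_CUBIC)
z=cv2.resize(im[60:260,160:400],None,fx=3,fy=3,interpolation=cv2.INTER_CUBIC);cv2.imwrite("pics/zt2.png",(255*(z/255.)**.55).astype(np.uint8))
E
```

```text
[-0.13084541  0.68985797  0.60342748] [ 0.5267874  -0.30117856  0.01272682] 0.0006681532645103742
-0.012 [ 0.31 -0.04  0.87]
-0.004 [0.45 0.32 0.6 ]
0.02 [-0.1  -0.85  0.65]
0.043 [-0.58 -0.34 -0.74]
10.8583
```

View pics/zt2.png

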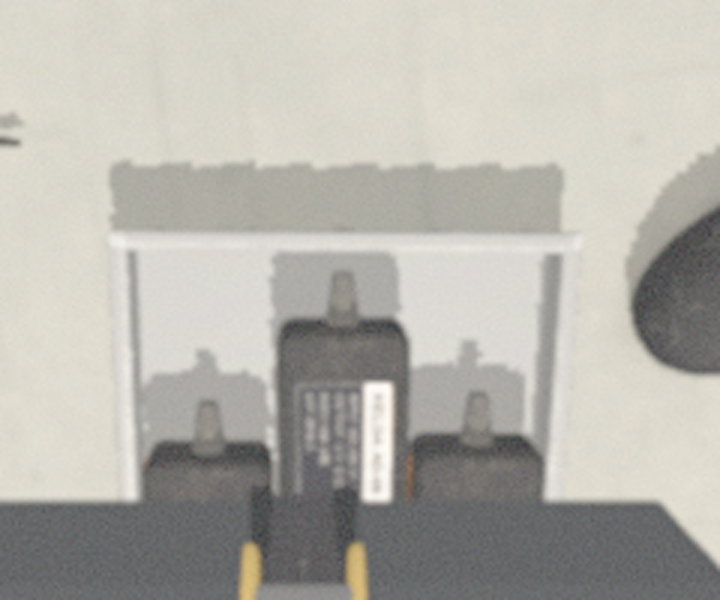

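The view (3x crop, offset 160,60) shows the middle casing's end at row ~320, columns 279-408. The neighbours' ends are at row ~440, so the end stands about 45 mm clear and is straight. The boot is short of the wall. Now I'll grasp it.

```bash
python3 - <<'E'
from h import *
im,c=load("tray2")
p=np.array([[280,337],[408,337],[343,319],[280,400],[408,400],[208,440],[478,436]])/3.+[160,60]-1/3
M=ray(None,p,[.033,.033,.003,.033,.033,.003,.003],c)[:,:2];print(M.round(4).tolist())
s=lambda q:(q-end0)@np.array([ax,ay]).T
print("in adapter frame rel. old end (mm):",(1e3*s(M)).round(1).tolist())
E
```

```text
[[0.5243, -0.114], [0.5691, -0.1191], [0.5475, -0.1161], [0.5216, -0.1369], [0.5671, -0.1421], [0.4898, -0.1582], [0.5954, -0.1685]]
in adapter frame rel. old end (mm): [[-22.4, 53.4], [22.7, 53.3], [0.9, 53.9], [-22.6, 30.4], [23.3, 30.3], [-51.9, 5.7], [54.2, 7.1]]
```

```bash
python3 - <<'E'
from h import *
O=[180,0,90+YT];g=end0+.0347*ay+.0003*ax
r.gripper_to(.068,20)
r.move_to([*g,.09],O);r.move_straight([*g,.008],.1)
r.gripper_to(.03,45)
o=readout.get_obs();print(o["gripper_width"],o["grip_force"],o["force"].round(2),o["eef_pos"])
r.move_straight([*g,.035],.05);o=readout.get_obs();print(o["gripper_width"],o["force"].round(2),o["torque"].round(3))
r.move_straight([*g,.12],.12);r.dwell(.2);o=readout.get_obs();print(o["time"],o["gripper_width"],o["force"].round(2),o["torque"].round(3))
grab("scene","s2");grab("wrist","w2")
a=load("s2")[0][180:270,220:340];a=cv2.resize(a,None,fx=4,fy=4,interpolation=cv2.INTER_CUBIC)
cv2.imwrite("pics/c2.png",a)
E
```

```text
0.04755499644401167 44.99920690432191 [-0.61  1.4   1.96] [ 0.544943   -0.13507812  0.0082973 ]
0.047612478742215664 [-0.81 -0.11 -2.56] [-0.038  0.057  0.008]
15.9583 0.04769396211823317 [ 0.09  0.29 -1.97] [-0.061  0.058  0.01 ]
```

View pics/c2.png

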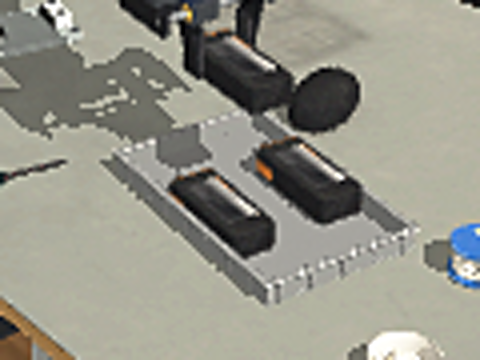

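Only the two neighbours are in the tray and the middle one hangs from the gripper almost level. Next, carry it to the clamp and lower it while watching the force.

```bash
cat >> h.py <<'E'
YC=-12.1;cx=np.array([np.cos(np.radians(YC)),np.sin(np.radians(YC))]);cy=np.array([-cx[1],cx[0]]);nest=np.array([.5623,.2043])
E
python3 - <<'E'
from h import *
O=[180,0,90+YC];p=nest-.0035*cx+.035*cy
r.move_to([*p,.12],O);r.move_straight([*p,.045],.1);r.dwell(.15)
f0=readout.get_obs()["force"];print(f0.round(2));grab("wrist","w3")
for z in np.arange(.041,.0149,-.002):
    r.move_straight([*p,z],.03);o=readout.get_obs();d=o["force"]-f0;print(round(z,3),o["eef_pos"].round(4),d.round(1),(o["torque"]).round(2))
    if abs(d[:3]).max()>6: print("contact");break
print(o["time"])
E
```

```text
[-0.1  -0.1  -2.27]
0.041 [0.5659 0.2393 0.0408] [-0.2  0.1  0.2] [-0.01  0.06  0.  ]
0.039 [0.5661 0.2392 0.0388] [ 0.8  0.8 -0.2] [-0.03  0.06 -0.03]
0.037 [0.5661 0.2392 0.0368] [-0.1 -0.4  0.6] [ 0.01  0.05 -0.03]
0.035 [0.5661 0.2392 0.0349] [-0.2  0.4  0.2] [-0.03  0.03  0.03]
0.033 [0.5661 0.2392 0.0328] [0.6 0.6 0.7] [-0.03  0.04 -0.03]
0.031 [0.5661 0.2393 0.0309] [0.1 0.8 0.1] [-0.06  0.   -0.03]
0.029 [0.5661 0.2392 0.0288] [-0.4 -0.   0.5] [-0.01  0.11 -0.04]
0.027 [0.5661 0.2392 0.0268] [-0.7 -0.3  1.3] [0.01 0.   0.02]
0.025 [0.5661 0.2393 0.0248] [ 0.2 -0.5  0.6] [ 0.03  0.03 -0.01]
0.023 [0.5661 0.2393 0.0228] [-0.4 -0.9 -0. ] [-0.02  0.09  0.03]
0.021 [0.5661 0.2392 0.0208] [0.2 0.2 0.4] [-0.02  0.08  0.03]
0.019 [0.5661 0.2392 0.0188] [-0.1 -0.  -0.2] [-0.01  0.   -0.01]
0.017 [0.5661 0.2392 0.0168] [-0.2  1.1  0.6] [-0.01  0.03  0.  ]
0.015 [0.5666 0.2394 0.0153] [-0.7 -0.   2.7] [-0.04  0.12  0.02]
22.0917
```

Contact came at exactly the height expected for lying flat on the plate. Release, back off and check.

```bash
python3 - <<'E'
from h import *
O=[180,0,90+YC];p=nest-.0035*cx+.035*cy
r.gripper_to(.060,10);r.move_straight([*p,.12],.12)
q=nest+.055*cy-.02*cx
r.move_to([*q,.22],O);r.gripper_to(0,20);r.dwell(.1);im,c=grab("wrist","w4");print(readout.get_obs()["time"])
z=cv2.resize(im[60:260,160:400],None,fx=3,fy=3,interpolation=cv2.INTER_CUBIC);cv2.imwrite("pics/zc4.png",(255*(z/255.)**.55).astype(np.uint8))
E
```

```text
25.5
```

View pics/zc4.png

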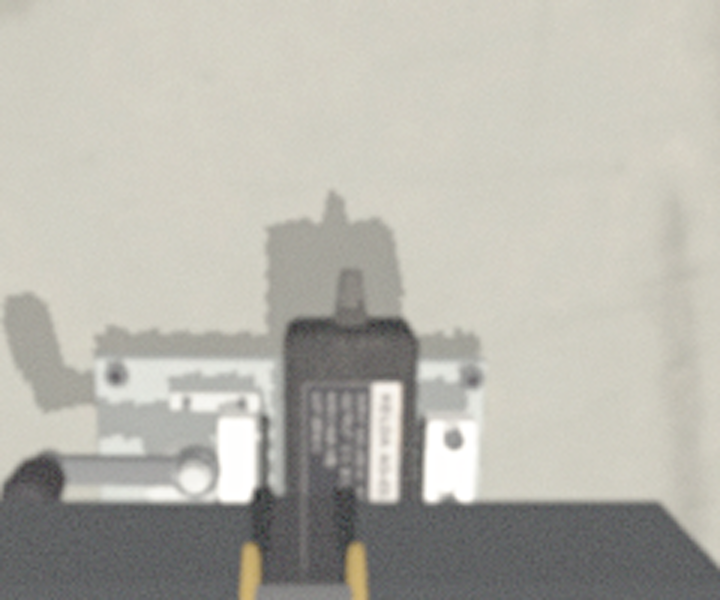

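The adapter lies flat and straight between the jaws. Its casing end (row ~322) is about 14 mm past the plate edge (row 357), so it is centred along the jaws. Now the lever.

```bash
cat >> h.py <<'E'
pin=nest-.06*cx
def pose(th,back,z=.042):
    rad=-np.cos(th)*cx+np.sin(th)*cy;tan=np.sin(th)*cx+np.cos(th)*cy
    return [*(pin+.055*rad-back*tan),z],[180,0,90+YC-np.degrees(th)],tan
E
python3 - <<'E'
from h import *
P,O,_=pose(0,.036,.13);r.move_to(P,O)
P,O,_=pose(0,.036);r.move_straight(P,.12)
f0=readout.get_obs()["force"]
P,O,_=pose(0,.020);r.move_straight(P,.05)
ths=list(np.arange(.15,1.36,.15))+list(np.arange(1.38,1.64,.03))
for th in ths:
    P,O,t=pose(th,.020);r.move_straight(P,.06,orientation=O);o=readout.get_obs();d=o["force"]-f0
    ft=-d[:2]@t;print(round(th,2),d.round(1),"push",ft.round(1))
    if ft>22: break
print(o["time"],np.degrees(th))
E
```

```text
0.15 [-0.7 -3.2  0. ] push 3.3
0.3 [-1.3 -2.3 -0.8] push 2.6
0.45 [-1.8 -3.5 -1.3] push 3.8
0.6 [-1.7 -2.9 -2.2] push 3.2
0.75 [-1.3 -2.5 -0.8] push 2.5
0.9 [-2.4 -3.  -2.4] push 3.5
1.05 [-2.2 -2.3 -1.2] push 2.8
1.2 [-2.8 -2.4 -1.8] push 3.2
1.35 [-4.6 -2.5 -1.8] push 4.7
1.38 [-5.8 -3.6  0.3] push 5.7
1.41 [-7.  -2.6  0.2] push 6.8
1.44 [-5.5 -2.7  0.4] push 5.2
1.47 [-5.7 -2.2  0.3] push 5.4
1.5 [-6.5 -3.2  0.6] push 6.0
1.53 [-6.4 -3.6  0.5] push 5.7
1.56 [-7.5 -2.9  3. ] push 6.8
1.59 [-11.9  -3.    5.2] push 10.9
1.62 [-15.8  -1.8   8.1] push 14.8
32.4833 92.81916281119337
```

The force climbs steadily from 1.57 rad on, so the lever is on its stop. Back off and check.

```bash
python3 - <<'E'
from h import *
P,O,_=pose(1.62,.034);r.move_straight(P,.08);r.move_straight(P[:2]+[.15],.15)
r.move_to([*(nest+.075*cy-.02*cx),.24],[180,0,90+YC]);r.dwell(.1);im,c=grab("wrist","w5");s,_=grab("scene","s5");print(readout.get_obs()["time"])
z=cv2.resize(im[80:280,160:400],None,fx=2,fy=2,interpolation=cv2.INTER_CUBIC);z=(255*(z/255.)**.55).astype(np.uint8)
y=cv2.resize(s[120:270,180:360],(480,400),interpolation=cv2.INTER_CUBIC)[:, :320*480//480]
cv2.imwrite("pics/z5.png",np.hstack([z,cv2.resize(s[120:270,180:360],(320,400))]))
E
```

```text
35.075
```

View pics/z5.png

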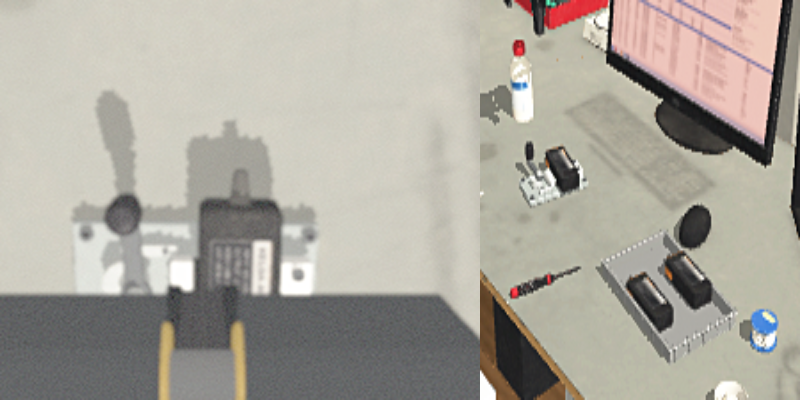

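The view shows the lever turned to the clamp's +y with the knob at (123,213), and the adapter against the fixed jaw. The bottle, tin and both neighbours are where they were. One numeric check of the knob angle, then hand in.

```bash
python3 - <<'E'
from h import *
im,c=load("w5");k=ray(None,np.array([[123,213]])/2.+[160,80],.055,c)[0,:2]-pin
th=np.arctan2(k@cy,-k@cx);print(th,np.linalg.norm(k))
if th>1.4: print(r.close_job())
E
```

```text
1.5291394230949902 0.05649085281022876
the job is handed in; nothing more can be done
None
```

The job is handed in: the middle adapter lies flat and centred in the clamp with the lever on its stop (about 1.5 rad measured). The other two adapters are still in the tray, the bottle and tin are undisturbed, and the clock read about 35 s of the 72 s allowed.

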